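Lay out the registration kit

TASK

Lay the felt marker, the spring clamp and the flat paint brush lengthwise in the three slots of the ribbed tool rest, each in the middle of its slot: the marker in the outer slot beside the big roll of masking tape, the clamp in the outer slot away from it, and the brush between those two. Stack the narrow blue tape roll flat and centred on top of the big roll, which stays standing where it is. Leave the mug, the ink jar and the tin as they stand.

Things in the scene. Friction and masses are not known exactly. Their poses are not given: they have to be found in the camera images.
- tool_rest: Tool rest, fixed: plywood board 120 x 212 mm (x, y) with four dark ribs along x making three slots, middles at y = -68, 0, +68 mm, each 64 mm wide. Origin: centre of underside, z up. Slot floors 3 mm above the table, ribs 4 mm wide, 3 mm above the floors. x points away from the robot within 0.25 rad. It stands left or right of the masking tape. Tools may overhang it, ends either way round.
- masking_tape: Big roll of cream masking tape lying flat, loose, 0.21 kg: ring of outer diameter 120 mm, hole about 72 mm, 50 mm high. Origin: centre of the underside, z up. The blue roll goes on top of it.
- blue_tape: Narrow blue tape roll lying flat, 0.10 kg: ring of outer diameter 104 mm, hole about 72 mm, 24 mm high; the wall is about 16 mm thick (its middle 44 mm from the axis) and can be gripped across, one finger in the hole. It lies in front of the robot; a like roll far off at the right is only clutter. Origin: centre of the underside, z up.
- brush_a: Flat paint brush lying flat, 197 mm long along its y, 30 g. Origin: middle of its length, on the underside, z up. Round handle 12 mm thick from y = -42 to +98 mm, its axis 6 mm above the underside; ferrule and bristles 26 mm wide (x), 12 mm high from y = -98 to -42 mm. Balances near the origin.
- marker_a: Black felt marker with cap lying on its side, 12 g: 136 mm long along its y, 16 mm wide (x) and 16 mm high. Origin: middle, on the underside, z up. It does not roll.
- spring_clamp_a: Orange spring clamp lying flat, 55 g, rigid (its jaws do not move): 111 mm long along its y, 18 mm high, V-shaped handles from about 30 mm wide (x) near the origin to 40 mm at their +y ends; the pivot pin at y = -4 mm stands 24 mm high. Jaws to -y. Origin: middle, on the underside, z up. Grip across x near the origin.
- mug: Mug, 78 x 110 x 97 mm high, a bystander at the left. Origin: on the underside, at the middle of its outline with the handle. Not to be disturbed.
- ink_jar_quince: White screw-lid ink jar, 71 mm across, 99 mm high, a bystander at the right. Origin: centre of the underside. Not to be disturbed.
- pin_tin: Closed green hinged tin, 81 x 116 x 30 mm, a bystander at the far left. Origin: centre of the underside. Not to be disturbed.
Things that resemble listed ones, but are neither listed nor needed, are in the scene too. What is shaped like the marker_a but pink is not meant. Of the things that look like the blue_tape, take the one that is nearest to the robot's base at the start.

How it is judged:
By the outcome, as a careful person would: the job done as asked, in the order asked, and still so for the second after the job is handed in, with the robot touching nothing.
It also fails if it takes over 99 s, if anything falls off the work surface, if the arm or the gripper's body presses on something with over 40 N, if the wrist force passes 120 N, or if a joint passes its speed limit or range.

ROBOT

A 6-joint arm with a two-finger parallel gripper is mounted at the origin on the work surface; the furniture and walls round the work are solid. World frame = base frame: x ahead of the robot, y to its left, z up, the work surface at z = 0. Lengths are in m, angles in degrees, forces in N, time in s.
With the tool pointing down it reaches from about 0.4 to 0.825 m from the base axis. Payload 7 kg.
Tool frame: the origin (TCP) lies on the centre line of the jaws, within the pads' length; the fingertips stand 19 mm ahead of it and the grasp point (between the pads) is the TCP; z points along the fingers, y is the line along which they close (so a half turn about z gives the same grasp; the last joint's range is limited). The gripper opens to 88 mm and grips with 3 to 60 N. Pads are 19 mm wide; open, the fingers measure 130 mm over their backs; the gripper's body (78 mm by 193 mm) begins 47 mm behind the grasp point.
Start: joints at [-57.978, 20.546, 0.682, 0, -70.136, -16.507], TCP at [0.181, -0.65, 0.246] pointing down, gripper open.
Joint ranges: [-176.03, 176.03], [-82.01, 121.73], [-58.28, 71.71], [-173.87, 95.51], [-174.79, -0.11], [-173.66, 173.66]. Speed limits (degrees/s): [136.94, 136.94, 172.46, 180, 180, 180].

INTERFACE

Orientations are given as [roll, pitch, yaw] about the fixed x, y, z axes, in that order (R = Rz(yaw) Ry(pitch) Rx(roll)).
In Python, from plant import get_state, capture, close_job gives the robot as it stands.
- The arm moves only by the tool apply_moves, never from a script. Its argument "targets" is a list of rows, each a list of 7 numbers: the opening, from 0 (shut) to 1 (fully open), then the shift along the tool's x, y, z normalised to -1 to 1, where 1 is 1000 mm, then the turn, a rotation vector about the tool's x, y, z normalised to -1 to 1, where 1 is 90 degrees. In form: [[claw, tx, ty, tz, ax, ay, az], ...]. A call has 1 to 20 rows; each row shifts and turns the commanded pose from where the row before left it, along the tool's axes as they then stand; what a row does not reach is not made up. A row lasts 1/12 s, in which the tool goes at most 41.7 mm and 7.16 degrees, less where a joint would pass 70% of its speed; a pose out of reach is approached as far as the arm can. A call with a number of a shift or a turn outside -1 to 1 is refused whole. A call with a gripper value outside its range is refused whole. The fingers move at their own pace and stop on an object; "newtons" is the grip in N (left out, the last holds). Time passes only in rows, so rows that do not move let the fingers close. It gives the time, the measured TCP pose, the force, the opening and the grip force at its end, in the units of the state.
- get_state(): the state, without advancing time (a new reading comes with each control period).
- capture(name): name is "side" or "top" or "wrist"; returns a dict with "frame" (384x512x3 uint8, red, green, blue), "range_z" (384x512 float32, m along the optical axis (not along the pixel's ray), 0 where there is no reading), "camera_matrix" (3x3 intrinsics, pixels), "k1" (the pictures are not rectified: a ray, as slopes to the right and down, at radius r is drawn at 1 + k1 r^2 times it, then the intrinsics apply), "T" (4x4, takes a point from camera to world coordinates). Camera axes: x right, y down, z forward; pixel columns grow to the right and rows downward; lengths in m; the calibration is good to about 2 mm. A picture is of the moment at which its call begins.
- close_job(): hands the job in; it is judged then, once.
The state is a dict: "time_s": time; "joints": joint angles; "qd": joint speeds; "joint_torque": joint torques, N m; "tcp_pos": TCP position; "eef_rot": TCP orientation; "contact_force": force on the tool from outside, world axes, zero at the start; "moment": the same for the moment, N m; "gripper_width": finger opening in m; "gripper_force": force on a finger pad.
Only numpy, scipy, OpenCV 4.12 (cv2) and the standard library are available. Lean on these libraries where they do the work, as an engineer would, in place of code of your own. Each camera call takes 0.05 s, during which the arm holds its last target. There are 200 camera calls.

## Working session

There is one attempt and no reset: what is moved stays moved. The work goes in short steps, Python scripts to look and compute and a tool call to move; the robot and the scene stay as the last step left them, time stands still between calls to the robot, and variables do not carry over. Pictures are saved under pics/ and viewed, at most 14 in all, crops included, and the job is handed in when it is done.

Besides the shell and the picture viewer there is one more tool, called after "Call:" as a command line: name --pt "numbers of a row" for each row, then --argument value for the rest. apply_moves: Moves the arm, as the interface text tells. Scaled input: -1 to 1 covers 1000 mm each way for a shift and 90 degrees each way for a turn. Its arguments: {"type":"object","properties":{"targets":{"type":"array","items":{"type":"array","items":{"type":"number"}}},"newtons":{"type":"number"}},"required":["targets"]}

```bash
ls; mkdir -p pics; cat > h.py <<'E'
import numpy as np, cv2
from plant import get_state, capture
from scipy.spatial.transform import Rotation as Ro
def grab(n):
    c=capture(n); np.savez(f'{n}.npz',**c); return c
def rays(c,uv):
    K=np.array(c['camera_matrix'],float); k1=float(c['k1'])
    uv=np.atleast_2d(np.asarray(uv,float))
    d=np.c_[(uv[:,0]-K[0,2])/K[0,0],(uv[:,1]-K[1,2])/K[1,1]]
    s=d.copy()
    for _ in range(20): s=d/(1+k1*(s**2).sum(1))[:,None]
    return np.c_[s,np.ones(len(s))]
def plane(c,uv,z):
    T=np.array(c['T']); r=rays(c,uv)@T[:3,:3].T; o=T[:3,3]
    return o+r*((z-o[2])/r[:,2])[:,None]
def cloud(c):
    h,w=c['range_z'].shape; v,u=np.mgrid[:h,:w]
    p=rays(c,np.c_[u.ravel(),v.ravel()])*c['range_z'].reshape(-1,1)
    T=np.array(c['T']); return (p@T[:3,:3].T+T[:3,3]).reshape(h,w,3)
def save(img,name,s=1):
    cv2.imwrite(f'pics/{name}.png',cv2.resize(img[...,::-1],None,fx=s,fy=s,interpolation=cv2.INTER_CUBIC))
E
python3 - <<'E'
from h import *
a=grab('top');b=grab('side')
save(a['frame'],'top0',1.5);save(b['frame'],'side0',1.5)
print(a['T'],a['camera_matrix'],a['k1'],b['T'])
print(get_state())
E
```

```text
pics
[[ 8.36159973e-04 -9.78762066e-01  2.04997854e-01  1.71846503e-01]
 [-9.99991770e-01 -1.63225247e-03 -3.71434965e-03 -3.24067583e-02]
 [ 3.97007279e-03 -2.04993061e-01 -9.78755375e-01  1.52309198e+00]
 [ 0.00000000e+00  0.00000000e+00  0.00000000e+00  1.00000000e+00]] [[422.92756963   0.         258.73303622]
 [  0.         422.92756963 186.99592267]
 [  0.           0.           1.        ]] 0.03072522415379335 [[-0.88379847 -0.20017781  0.42288192 -0.19617511]
 [-0.46771567  0.35496464 -0.80947029  1.29022704]
 [ 0.01192986 -0.9131971  -0.40734351  0.69033627]
 [ 0.          0.          0.          1.        ]]
{'time_s': 0.1, 'joints': array([-5.79779345e+01,  2.05872525e+01,  6.39101522e-01, -1.86703432e-02,
       -7.01360382e+01, -1.65055587e+01]), 'qd': array([ 0.06075247, -0.04504465,  0.06134853,  0.03875683, -0.04352487,
        0.01304934]), 'joint_torque': array([-5.15092888e-04, -5.84161162e+01,  2.93754405e+01,  7.01551214e+00,
        1.02741370e-02, -6.48913397e-05]), 'tcp_pos': array([ 0.18042846, -0.65001009,  0.2447149 ]), 'eef_rot': array([ 1.79914293e+02, -7.09218129e-03, -1.64489845e+02]), 'contact_force': array([-0.31151304,  0.78390578,  0.46247933]), 'moment': array([-0.01571923, -0.01202941,  0.01187496]), 'gripper_force': 0.0, 'gripper_width': 0.08764346990708288}
```

View pics/top0.png

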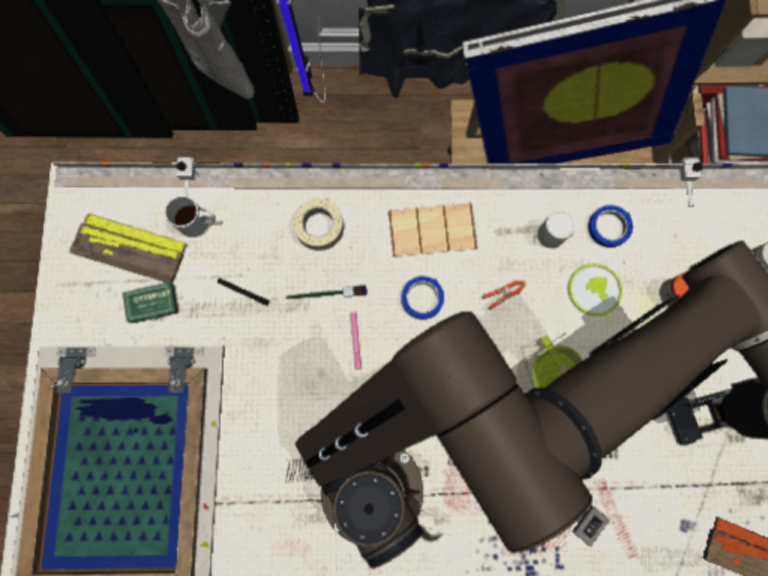

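View pics/side0.png

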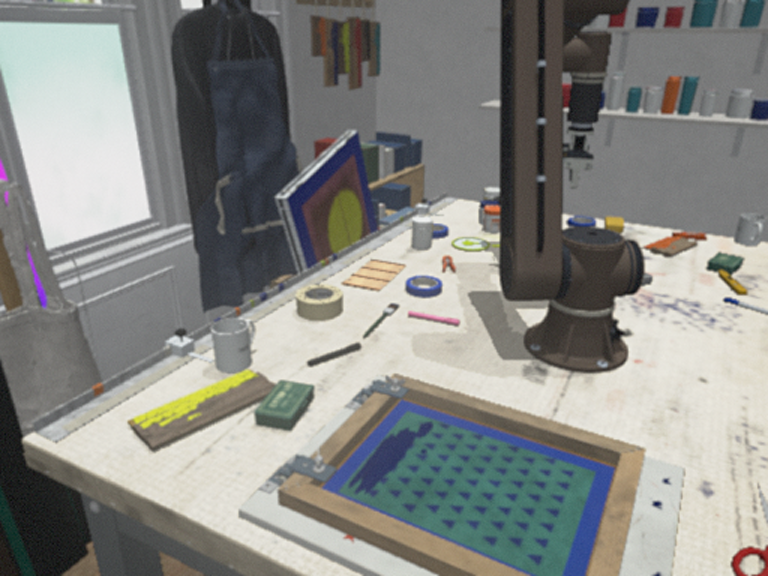

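In the top view (shown at 1.5x) I see:
- black marker at (243,291), with the pink lookalike at (356,340)
- brush at (327,293) and clamp at (503,293)
- tool rest at (432,229), to the right of the big cream roll at (318,223)
- two blue rolls, at (422,297) and (610,225). The one at (422,297) is nearest the base and in front of it, so that is the one meant.
- mug at (187,215), jar at (556,228), tin at (150,301)

Next I'll measure these and confirm with one crop.

```bash
cat > meas.py <<'E'
from h import *
def comp(c,P,mask,zr,name,h,amin=20):
    # components of mask inside table area; report rect on plane z=h
    m=mask.astype(np.uint8)
    n,l,st,ce=cv2.connectedComponentsWithStats(m,connectivity=8)
    for i in range(1,n):
        if st[i,4]<amin: continue
        v,u=np.where(l==i); p=plane(c,np.c_[u,v],h)[:,:2]
        (cx,cy),(a,b),t=cv2.minAreaRect((p*1000).astype(np.float32))
        if a<b: t-=90; a,b=b,a
        Z=P[v,u,2]; Z=Z[Z>-1]
        print(name,'px',ce[i].round(0),'n',st[i,4],'ctr',round(cx,1),round(cy,1),'mean',(p.mean(0)*1000).round(1),'size',round(a,1),round(b,1),'long-axis deg',round(t%180,1),'z',(np.percentile(Z,[10,50,95])*1000).round(0))
E
python3 - <<'E'
from meas import *
c=dict(np.load('top.npz'));P=cloud(c);f=c['frame'];hsv=cv2.cvtColor(f,cv2.COLOR_RGB2HSV).astype(int)
H,S,V=hsv[...,0],hsv[...,1],hsv[...,2]
roi=np.zeros(H.shape,bool);roi[125:235,60:430]=1
roi&=~((np.mgrid[:384,:512][1]>260)&(np.mgrid[:384,:512][0]>212))
comp(c,P,roi&(H>105)&(H<130)&(S>120),0,'blue',.024,60)
comp(c,P,roi&(H<15)&(S>120),0,'orange',.012,30)
m=roi&(V<90);comp(c,P,m,0,'dark',.010,30)
z=P[...,2]
comp(c,P,roi&(z>.04)&(z<.06),0,'z50',.05,60)
comp(c,P,roi&(z>.015)&(z<.035),0,'z15-35',.02,60)
m=roi&(H>8)&(H<25)&(S>60)&(V>120);comp(c,P,m,0,'wood',.003,100)
comp(c,P,roi&(z>.07),0,'tall',.098,60)
print(P[225,300:320:4], )
save(f[125:235,140:380],'crop0',3.2)
E
```

```text
blue px [406. 151.] n 257 ctr 626.1 -583.3 mean [ 622.1 -580.2] size 103.4 99.5 long-axis deg 90.0 z [16. 23. 28.]
blue px [281. 199.] n 224 ctr 445.8 -120.2 mean [ 443.6 -118.4] size 97.5 95.2 long-axis deg 90.1 z [19. 23. 28.]
orange px [123. 143.] n 101 ctr 654.5 466.1 mean [654.  466.3] size 43.1 38.8 long-axis deg 90.2 z [29. 33. 37.]
orange px [342. 192.] n 63 ctr 466.9 -335.6 mean [ 468.6 -342.2] size 69.1 27.3 long-axis deg 121.0 z [11. 16. 22.]
dark px [120. 141.] n 269 ctr 663.1 476.7 mean [664.  476.6] size 69.0 65.0 long-axis deg 45.4 z [30. 36. 84.]
dark px [209. 142.] n 53 ctr 658.6 145.7 mean [660.4 147.6] size 65.8 26.6 long-axis deg 108.3 z [ 8. 21. 35.]
dark px [130. 151.] n 129 ctr 621.3 440.7 mean [622.9 439.4] size 66.0 39.7 long-axis deg 122.6 z [19. 49. 82.]
dark px [365. 158.] n 121 ctr 597.8 -429.3 mean [ 598.1 -429.8] size 62.6 38.2 long-axis deg 42.3 z [20. 49. 85.]
dark px [397. 158.] n 41 ctr 598.0 -553.6 mean [ 599.2 -550.7] size 79.7 20.5 long-axis deg 43.7 z [ 1.  6. 17.]
dark px [217. 162.] n 40 ctr 583.4 117.9 mean [581.  116.7] size 89.9 23.6 long-a
[... 1578 characters left out ...]
.1 10.6 long-axis deg 89.9 z [16. 19. 25.]
wood px [288. 153.] n 1685 ctr 622.2 -147.7 mean [ 621.4 -147.2] size 209.7 118.1 long-axis deg 95.7 z [-2.  3.  8.]
tall px [123. 141.] n 215 ctr 629.4 435.8 mean [633.9 437.3] size 103.7 76.1 long-axis deg 52.4 z [74. 86. 98.]
tall px [372. 150.] n 369 ctr 603.5 -434.8 mean [ 604.3 -436.1] size 77.6 72.9 long-axis deg 90.0 z [ 86.  97. 102.]
tall px [308. 210.] n 71 ctr 390.6 -203.7 mean [ 389.2 -207.2] size 64.6 13.8 long-axis deg 90.1 z [786. 798. 808.]
[[ 0.2543438  -0.10378451  0.82131238]
 [ 0.25491063 -0.11096253  0.81659689]
 [ 0.25511157 -0.11785323  0.81499742]
 [ 0.25549844 -0.12497874  0.81182045]
 [ 0.25601967 -0.13232245  0.80750532]]
```

View pics/crop0.png

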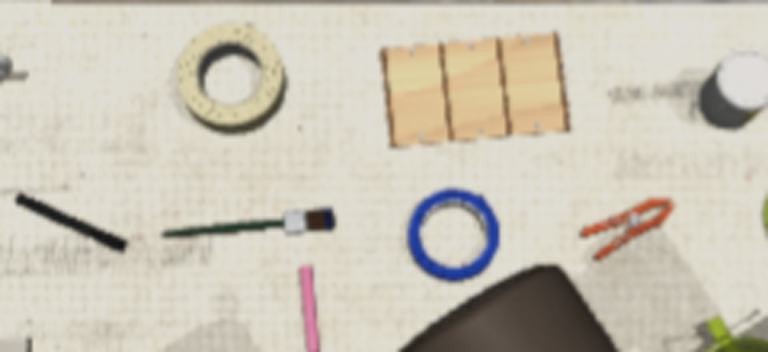

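The crop (3.2x) shows the black marker at (70,222), the brush at (248,226), the intended blue roll at (453,235) and the clamp at (628,230). The black marker measures 134 x 12 mm. The blue roll measures 103 mm across at (448,-120), r = 0.46 m, against 0.86 m for the other one. The rest's centre is (622,-148) with yaw about 5.7°.

I'll go to the marker first, then on in the order asked.

```bash
cat > plan.py <<'E'
# usage: plan.py x y z yaw [rows] ; lengths mm; several legs separated by '/'
import sys
from h import *
from scipy.linalg import fractional_matrix_power as fmp
def M(x,y,z,yaw):
    T=np.eye(4);T[:3,:3]=Ro.from_euler('xyz',[180,0,yaw],degrees=True).as_matrix();T[:3,3]=np.array([x,y,z])/1e3;return T
s=get_state();T=M(*(np.array(s['tcp_pos'])*1e3),s['eef_rot'][2])
T[:3,:3]=Ro.from_euler('xyz',s['eef_rot'],degrees=True).as_matrix()
print('t',round(s['time_s'],2),'tcp',(s['tcp_pos']*1e3).round(1),'rot',s['eef_rot'].round(2),'F',s['contact_force'].round(1),'w',round(s['gripper_width']*1e3,1),'gf',round(s['gripper_force'],1))
for leg in ' '.join(sys.argv[1:]).split('/'):
    v=[float(a) for a in leg.split()]
    if len(v)<4: continue
    G=M(*v[:4]);D=np.linalg.inv(T)@G
    a=Ro.from_matrix(D[:3,:3]).magnitude()*57.3
    N=int(v[4]) if len(v)>4 else int(max(np.ceil(np.linalg.norm(D[:3,3])*1e3/36),np.ceil(a/6),1))
    S=np.real(fmp(D,1/N)) if N>1 else D
    r=Ro.from_matrix(S[:3,:3]).as_rotvec(degrees=True)/90
    print(N,'x',S[:3,3].round(4).tolist(),r.round(4).tolist());T=G
E
python3 plan.py 450 -340 246 -150 / 470 0 220 -130 / 461.5 313.5 180 -115.1
```

```text
t 0.1 tcp [ 180.4 -650.   244.7] rot [ 1.7991e+02 -1.0000e-02 -1.6449e+02] F [-0.3  0.8  0.5] w 87.6 gf 0.0
12 x [-0.0306, 0.0155, -0.0001] [0.0001, 0.0, -0.0134]
10 x [-0.0231, 0.0253, 0.0026] [-0.0, 0.0, -0.0222]
9 x [-0.0286, 0.02, 0.0044] [0.0, 0.0, -0.0184]
```

Call:
apply_moves --pt "1 -0.0306 0.0155 0 0 0 -0.0134" --pt "1 -0.0306 0.0155 0 0 0 -0.0134" --pt "1 -0.0306 0.0155 0 0 0 -0.0134" --pt "1 -0.0306 0.0155 0 0 0 -0.0134" --pt "1 -0.0306 0.0155 0 0 0 -0.0134" --pt "1 -0.0306 0.0155 0 0 0 -0.0134" --pt "1 -0.0306 0.0155 0 0 0 -0.0134" --pt "1 -0.0306 0.0155 0 0 0 -0.0134" --pt "1 -0.0306 0.0155 0 0 0 -0.0134" --pt "1 -0.0306 0.0155 0 0 0 -0.0134" --pt "1 -0.0306 0.0155 0 0 0 -0.0134" --pt "1 -0.0306 0.0155 0 0 0 -0.0134" --pt "1 -0.0231 0.0253 0.0026 0 0 -0.0222" --pt "1 -0.0231 0.0253 0.0026 0 0 -0.0222" --pt "1 -0.0231 0.0253 0.0026 0 0 -0.0222" --pt "1 -0.0231 0.0253 0.0026 0 0 -0.0222" --pt "1 -0.0231 0.0253 0.0026 0 0 -0.0222" --pt "1 -0.0231 0.0253 0.0026 0 0 -0.0222" --pt "1 -0.0231 0.0253 0.0026 0 0 -0.0222" --pt "1 -0.0231 0.0253 0.0026 0 0 -0.0222"

```text
time_s: 1.77
tcp_pos: [0.4752, -0.0669, 0.2245]
eef_rot: [180.0, -0.0, -133.9]
contact_force: [1.0, 0.8, -0.1]
gripper_width: 0.0874
gripper_force: 0.0
```

Call:
apply_moves --pt "1 -0.0231 0.0253 0.0026 0 0 -0.0222" --pt "1 -0.0231 0.0253 0.0026 0 0 -0.0222" --pt "1 -0.0286 0.02 0.0044 0 0 -0.0184" --pt "1 -0.0286 0.02 0.0044 0 0 -0.0184" --pt "1 -0.0286 0.02 0.0044 0 0 -0.0184" --pt "1 -0.0286 0.02 0.0044 0 0 -0.0184" --pt "1 -0.0286 0.02 0.0044 0 0 -0.0184" --pt "1 -0.0286 0.02 0.0044 0 0 -0.0184" --pt "1 -0.0286 0.02 0.0044 0 0 -0.0184" --pt "1 -0.0286 0.02 0.0044 0 0 -0.0184" --pt "1 -0.0286 0.02 0.0044 0 0 -0.0184" --pt "1 0 0 0 0 0 0" --pt "1 0 0 0 0 0 0"

```text
time_s: 2.85
tcp_pos: [0.4609, 0.3142, 0.1789]
eef_rot: [180.0, -0.1, -115.0]
contact_force: [0.1, -0.8, 0.0]
gripper_width: 0.0875
gripper_force: 0.0
```

```bash
python3 plan.py; python3 - <<'E'
from meas import *
c=grab('wrist');t=grab('top');P=cloud(c);f=c['frame'];save(f,'w1',1.2)
V=f.max(2); print(np.array(c['T']).round(3))
comp(c,P,(V<60)&(P[...,2]<.04)&(P[...,2]>-.01),0,'dark',.012,300)
P=cloud(t);f=t['frame'];hsv=cv2.cvtColor(f,cv2.COLOR_RGB2HSV).astype(int);H,S,V=hsv[...,0],hsv[...,1],hsv[...,2]
roi=np.zeros(H.shape,bool);roi[180:215,310:360]=1
comp(t,P,roi&(H<15)&(S>90),0,'orange',.014,30)
E
```

```text
t 2.85 tcp [460.9 314.2 178.9] rot [ 1.7997e+02 -1.0000e-01 -1.1499e+02] F [ 0.1 -0.8  0. ] w 87.5 gf 0.0
[[-0.906  0.408  0.112  0.431]
 [ 0.423  0.874  0.24   0.249]
 [ 0.     0.265 -0.964  0.318]
 [ 0.     0.     0.     1.   ]]
dark px [251. 179.] n 1293 ctr 462.7 316.1 mean [460.1 310.6] size 133.2 13.0 long-axis deg 65.2 z [12. 14. 16.]
dark px [324. 290.] n 404 ctr 441.4 478.9 mean [437.7 477.4] size 52.1 19.5 long-axis deg 11.4 z [ 4. 13. 27.]
orange px [337. 194.] n 146 ctr 459.7 -320.5 mean [ 460.8 -321.6] size 105.5 35.6 long-axis deg 116.7 z [10. 16. 23.]
```

View pics/w1.png

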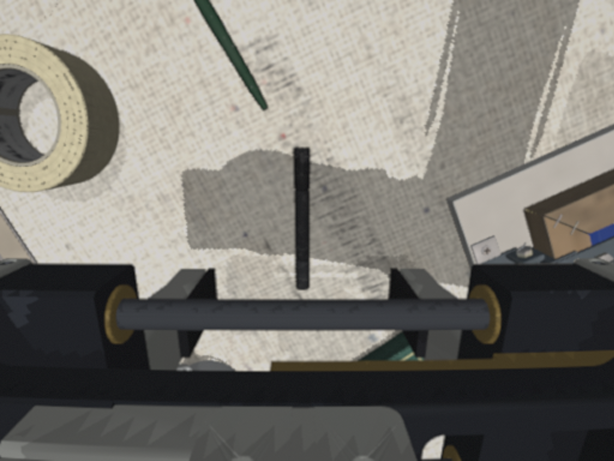

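The wrist view shows the marker upright at (302,220), centred between the open jaws. I'll lower and grip.

```bash
python3 plan.py 462 315 60 -114.9 4 / 462 315 23 -114.9 2
```

```text
t 2.95 tcp [461.3 312.5 179.5] rot [ 1.7998e+02 -6.0000e-02 -1.1512e+02] F [-0.7  0.1  1. ] w 87.8 gf 0.0
4 x [-0.0007, 0.0001, 0.0299] [0.0001, -0.0002, -0.0006]
2 x [-0.0, -0.0, 0.0185] [0.0, 0.0, -0.0]
```

Call:
apply_moves --pt "0.6 -0.0005 0 0.03 0 0 0" --pt "0.6 -0.0005 0 0.03 0 0 0" --pt "0.6 0 0 0.03 0 0 0" --pt "0.6 0 0 0.029 0 0 0" --pt "0.6 0 0 0.018 0 0 0" --pt "0.6 0 0 0.0185 0 0 0" --pt "0.6 0 0 0 0 0 0" --pt "0 0 0 0 0 0 0" --pt "0 0 0 0 0 0 0" --pt "0 0 0 0 0 0 0" --pt "0 0 0 0 0 0 0" --pt "0 0 0 0 0 0 0" --pt "0 0 0 0 0 0 0" --newtons 15

```text
time_s: 4.03
tcp_pos: [0.4623, 0.3141, 0.0252]
eef_rot: [-180.0, 0.1, -115.1]
contact_force: [0.0, -0.6, 0.6]
gripper_width: 0.0178
gripper_force: 0.0
```

```bash
python3 plan.py 462 315 120 -114.9 3 / 480 120 120 -130 / 500 -80 120 -160 / 615.4 -80 110 -174.3
```

```text
t 4.03 tcp [462.3 314.1  25.2] rot [-1.7999e+02  7.0000e-02 -1.1512e+02] F [ 0.  -0.6  0.6] w 17.8 gf 0.0
3 x [-0.0003, 0.0002, -0.0316] [-0.0001, 0.0003, -0.0008]
6 x [0.0263, -0.0195, -0.0] [0.0, -0.0, 0.028]
6 x [0.0178, -0.0288, -0.0] [0.0, -0.0, 0.0556]
4 x [-0.028, -0.0073, 0.0025] [-0.0, -0.0, 0.0397]
```

Call:
apply_moves --pt "0 0 0 0 0 0 0" --pt "0 0 0 0 0 0 0" --pt "0 0 0 0 0 0 0" --pt "0 0 0 -0.02 0 0 0" --pt "0 0 0 -0.035 0 0 0" --pt "0 0 0 -0.035 0 0 0" --pt "0 0 0 0 0 0 0"

```text
time_s: 4.62
tcp_pos: [0.4647, 0.3165, 0.1211]
eef_rot: [-179.8, 0.5, -115.0]
contact_force: [0.7, 0.3, 0.5]
gripper_width: 0.0154
gripper_force: 15.0
```

```bash
python3 plan.py 480 120 120 -130 / 500 -80 120 -160 / 615.4 -80 110 -174.3
```

```text
t 4.62 tcp [464.7 316.5 121.1] rot [-179.8     0.51 -115.03] F [0.7 0.3 0.5] w 15.4 gf 15.0
6 x [0.0267, -0.0192, 0.0001] [-0.0002, 0.001, 0.0277]
6 x [0.0178, -0.0288, -0.0] [0.0, -0.0, 0.0556]
4 x [-0.028, -0.0073, 0.0025] [-0.0, -0.0, 0.0397]
```

Call:
apply_moves --pt "0 0.0267 -0.0192 0 0 0 0.0277" --pt "0 0.0267 -0.0192 0 0 0 0.0277" --pt "0 0.0267 -0.0192 0 0 0 0.0277" --pt "0 0.0267 -0.0192 0 0 0 0.0277" --pt "0 0.0267 -0.0192 0 0 0 0.0277" --pt "0 0.0267 -0.0192 0 0 0 0.0277" --pt "0 0.0178 -0.0288 0 0 0 0.0556" --pt "0 0.0178 -0.0288 0 0 0 0.0556" --pt "0 0.0178 -0.0288 0 0 0 0.0556" --pt "0 0.0178 -0.0288 0 0 0 0.0556" --pt "0 0.0178 -0.0288 0 0 0 0.0556" --pt "0 0.0178 -0.0288 0 0 0 0.0556" --pt "0 -0.028 -0.0073 0.0025 0 0 0.0397" --pt "0 -0.028 -0.0073 0.0025 0 0 0.0397" --pt "0 -0.028 -0.0073 0.0025 0 0 0.0397" --pt "0 -0.028 -0.0073 0.0025 0 0 0.0397" --pt "0 0 0 0 0 0 0" --pt "0 0 0 0 0 0 0" --pt "0 0 0 0 0 0 0"

```text
time_s: 6.2
tcp_pos: [0.6117, -0.0825, 0.1037]
eef_rot: [180.0, -0.1, -174.4]
contact_force: [0.1, 0.6, -1.2]
gripper_width: 0.0153
gripper_force: 15.0
```

```bash
python3 plan.py; python3 - <<'E'
from meas import *
c=grab('wrist');save(c['frame'],'w2',1.2)
for n in ['top','wrist']:
  c=grab(n);P=cloud(c);f=c['frame'];hsv=cv2.cvtColor(f,cv2.COLOR_RGB2HSV).astype(int);H,S,V=hsv[...,0],hsv[...,1],hsv[...,2]
  m=(H>8)&(H<25)&(S>60)&(V>100)&(P[...,2]<.02)&(P[...,2]>-.01)
  if n=='top': m[:125]=0;m[190:]=0
  comp(c,P,m,0,n+' wood',.003,300)
  m=(V<50)&(P[...,2]>.06)&(P[...,2]<.12)
  comp(c,P,m,0,n+' dark',.1,100)
E
```

```text
t 6.2 tcp [611.7 -82.5 103.7] rot [ 1.7999e+02 -9.0000e-02 -1.7439e+02] F [ 0.1  0.6 -1.2] w 15.3 gf 15.0
top wood px [294. 157.] n 981 ctr 622.1 -147.5 mean [ 606.3 -170. ] size 209.9 118.0 long-axis deg 95.7 z [-2.  3.  8.]
top dark px [278.  28.] n 430 ctr 1069.5 -110.3 mean [1074.2 -109. ] size 264.4 84.3 long-axis deg 81.3 z [ 74.  98. 118.]
top dark px [387.  45.] n 670 ctr 1004.5 -522.2 mean [1005.8 -510.1] size 387.4 44.5 long-axis deg 96.0 z [ 69.  96. 118.]
top dark px [459.  39.] n 191 ctr 1025.0 -773.4 mean [1025.2 -771.6] size 83.4 44.2 long-axis deg 89.6 z [ 66.  91. 119.]
top dark px [324.  50.] n 175 ctr 984.4 -284.6 mean [ 982.7 -276.5] size 107.6 42.2 long-axis deg 94.1 z [ 66.  91. 118.]
top dark px [500. 187.] n 354 ctr 471.2 -860.3 mean [ 470.3 -859.8] size 76.9 65.7 long-axis deg 108.5 z [77. 82. 88.]
wrist wood px [152. 181.] n 13535 ctr 616.8 -171.1 mean [ 603.6 -172.1] size 154.0 103.5 long-axis deg 95.8 z [2. 3. 4.]
wrist wood px [280. 178.] n 2628 ctr 599.9 -58.7 mean [590.3 -60.2] size 91.1 30.6 long-axis deg 5.6 z [2. 3. 5.]
wrist dark px [252. 192.] n 2393 ctr 578.9 -86.0 mean [579.2 -86. ] size 65.5 12.7 long-axis deg 6.1 z [91. 93. 95.]
wrist dark px [234. 239.] n 167 ctr 605.0 -93.6 mean [606.1 -93. ] size 15.0 5.0 long-axis deg 4.8 z [ 92. 105. 119.]
wrist dark px [269. 239.] n 171 ctr 603.0 -73.3 mean [604.2 -73.7] size 15.0 5.0 long-axis deg 6.4 z [ 93. 107. 118.]
wrist dark px [252. 287.] n 458 ctr 636.2 -80.1 mean [636.1 -80.3] size 15.6 11.0 long-axis deg 5.1 z [91. 93. 94.]
```

View pics/w2.png

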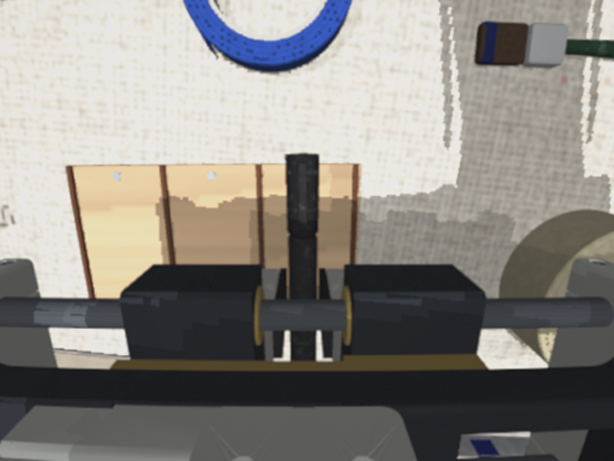

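The wrist view shows the marker held at (302,210), parallel to the ribs of the outer slot at (259,200) and (356,200). I'll centre it and lower.

```bash
python3 plan.py 614 -80 55 -174.3 3 / 614 -80 30 -174.3 2
```

```text
t 6.35 tcp [611.6 -82.4 104.7] rot [ 179.99    0.   -174.37] F [ 0.4  1.8 -0. ] w 15.3 gf 15.0
3 x [-0.0009, 0.0007, 0.0166] [0.0, 0.0, -0.0003]
2 x [0.0, -0.0, 0.0125] [0.0, 0.0, 0.0]
```

Call:
apply_moves --pt "0 -0.001 0.001 0.0165 0 0 0" --pt "0 -0.001 0.001 0.0165 0 0 0" --pt "0 -0.001 0 0.0165 0 0 0" --pt "0 0 0 0.0125 0 0 0" --pt "0 0 0 0.012 0 0 0" --pt "0 0 0 0 0 0 0" --pt "0 0 0 0 0 0 0"

```text
time_s: 6.93
tcp_pos: [0.6148, -0.0802, 0.0305]
eef_rot: [-180.0, -0.0, -174.4]
contact_force: [1.2, -1.1, -0.0]
gripper_width: 0.0158
gripper_force: 15.0
```

```bash
python3 plan.py 614 -80 29 -174.3 1
```

```text
t 6.93 tcp [614.8 -80.2  30.5] rot [-1.7999e+02 -4.0000e-02 -1.7438e+02] F [ 1.2 -1.1 -0. ] w 15.8 gf 15.0
1 x [0.0008, 0.0002, 0.0015] [-0.0001, -0.0004, -0.0009]
```

Call:
apply_moves --pt "0 0 0 0.0015 0 0 0" --pt "0 0 0 0 0 0 0" --pt "0.26 0 0 0 0 0 0" --pt "0.26 0 0 0 0 0 0" --pt "0.26 0 0 0 0 0 0" --pt "0.26 0 0 -0.02 0 0 0" --pt "0.26 0 0 -0.035 0 0 0" --pt "0.8 0 0 -0.035 0 0 0" --pt "0.8 0 0 -0.035 0 0 0" --pt "0.8 0 0 0 0 0 0"

```text
time_s: 7.77
tcp_pos: [0.6191, -0.0803, 0.162]
eef_rot: [-179.9, 0.7, -174.3]
contact_force: [1.3, -0.2, 0.3]
gripper_width: 0.0374
gripper_force: 0.0
```

```bash
python3 - <<'E'
from meas import *
c=grab('wrist')
P=cloud(c);V=c['frame'].max(2)
comp(c,P,(V<60)&(P[...,2]<.04)&(P[...,2]>.008),0,'dark',.017,150)
E
python3 plan.py 600 -200 150 -130 / 460 -320.5 130 -63.3 / 460 -320.5 24 -63.3
```

```text
dark px [390.  41.] n 535 ctr 469.0 32.7 mean [468.8  32.6] size 22.7 19.7 long-axis deg 4.5 z [ 9. 10. 11.]
dark px [445.  43.] n 221 ctr 464.3 88.1 mean [464.1  85.5] size 34.9 8.7 long-axis deg 97.7 z [ 9. 10. 11.]
dark px [253. 179.] n 1424 ctr 617.0 -80.3 mean [612.8 -80.7] size 132.2 12.0 long-axis deg 5.5 z [15. 17. 19.]
t 7.82 tcp [617.7 -80.1 158.8] rot [-179.99    0.48 -174.37] F [-0.1  0.3 -0.8] w 41.2 gf 0.0
8 x [0.0086, -0.013, 0.0011] [-0.0003, 0.0006, -0.0616]
12 x [0.0125, 0.0104, 0.0017] [0.0, 0.0, -0.0618]
3 x [0.0, -0.0, 0.0353] [0.0, 0.0, -0.0]
```

The marker lies at (617,-80) at 5.5°, against the target (615,-80) at 5.7°, so it is good. Clamp next.

Call:
apply_moves --pt "1 0.0086 -0.013 0.001 0 0 -0.0616" --pt "1 0.0086 -0.013 0.001 0 0 -0.0616" --pt "1 0.0086 -0.013 0.001 0 0 -0.0616" --pt "1 0.0086 -0.013 0.001 0 0 -0.0616" --pt "1 0.0086 -0.013 0.001 0 0 -0.0616" --pt "1 0.0086 -0.013 0.001 0 0 -0.0616" --pt "1 0.0086 -0.013 0.001 0 0 -0.0616" --pt "1 0.0086 -0.013 0.001 0 0 -0.0616" --pt "1 0.0125 0.0104 0 0 0 -0.0618" --pt "1 0.0125 0.0104 0 0 0 -0.0618" --pt "1 0.0125 0.0104 0 0 0 -0.0618" --pt "1 0.0125 0.0104 0 0 0 -0.0618" --pt "1 0.0125 0.0104 0 0 0 -0.0618" --pt "1 0.0125 0.0104 0 0 0 -0.0618" --pt "1 0.0125 0.0104 0 0 0 -0.0618" --pt "1 0.0125 0.0104 0 0 0 -0.0618" --pt "1 0.0125 0.0104 0 0 0 -0.0618" --pt "1 0.0125 0.0104 0 0 0 -0.0618" --pt "1 0.0125 0.0104 0 0 0 -0.0618" --pt "1 0.0125 0.0104 0 0 0 -0.0618"

```text
time_s: 9.48
tcp_pos: [0.4566, -0.3213, 0.1454]
eef_rot: [180.0, 0.0, -63.0]
contact_force: [0.6, 0.5, -0.8]
gripper_width: 0.0875
gripper_force: 0.0
```

```bash
python3 - <<'E'
from meas import *
c=grab('wrist');f=c['frame'];save(f,'w3',1.2)
P=cloud(c);hsv=cv2.cvtColor(f,cv2.COLOR_RGB2HSV).astype(int);H,S,V=hsv[...,0],hsv[...,1],hsv[...,2]
comp(c,P,(H<15)&(S>110)&(P[...,2]<.04),0,'orange',.016,150)
comp(c,P,(P[...,2]>.009)&(P[...,2]<.03),0,'z',.018,300)
E
python3 plan.py
```

```text
orange px [237. 183.] n 758 ctr 470.3 -316.8 mean [ 472.6 -321.2] size 109.1 12.0 long-axis deg 114.3 z [17. 17. 19.]
orange px [258. 184.] n 786 ctr 451.4 -326.4 mean [ 453.6 -330.3] size 109.2 11.7 long-axis deg 120.4 z [16. 17. 19.]
orange px [ 69. 175.] n 261 ctr 626.4 -254.4 mean [ 625.5 -254.5] size 112.4 2.7 long-axis deg 5.7 z [5. 5. 7.]
z px [176.  24.] n 568 ctr 585.9 -422.5 mean [ 581.8 -424.6] size 59.1 19.2 long-axis deg 49.5 z [11. 20. 29.]
z px [247. 186.] n 2230 ctr 461.1 -321.8 mean [ 462.4 -323.8] size 109.9 38.9 long-axis deg 116.9 z [16. 17. 21.]
z px [439. 156.] n 420 ctr 310.0 -440.2 mean [ 311.8 -435.5] size 58.6 14.4 long-axis deg 78.8 z [11. 20. 29.]
z px [495. 152.] n 934 ctr 263.1 -460.5 mean [ 262.9 -464.8] size 45.5 40.0 long-axis deg 130.5 z [27. 28. 30.]
t 9.53 tcp [ 456.1 -323.1  145.3] rot [ 1.7994e+02  4.0000e-02 -6.2610e+01] F [-0.3 -2.1  1.4] w 87.5 gf 0.0
```

View pics/w3.png

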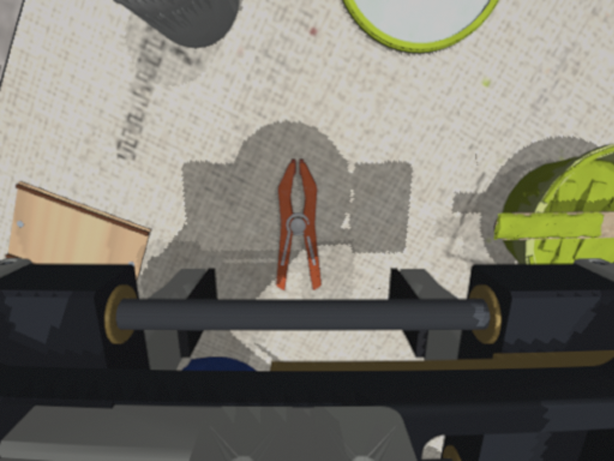

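The wrist view shows the clamp with jaw tips at (298,160), pin at (297,222) and handle ends at (298,288). Its centre is (461,-322) with the axis at 116.9°.

```bash
python3 plan.py 461 -322 90 -63.1 2 / 461 -322 24 -63.1 3
```

```text
t 9.53 tcp [ 456.1 -323.1  145.3] rot [ 1.7994e+02  4.0000e-02 -6.2610e+01] F [-0.3 -2.1  1.4] w 87.5 gf 0.0
2 x [0.0006, -0.0025, 0.0276] [0.0003, 0.0002, 0.0027]
3 x [-0.0, 0.0, 0.022] [0.0, -0.0, 0.0]
```

Call:
apply_moves --pt "0.8 0.0005 -0.0025 0.0275 0 0 0.003" --pt "0.8 0.0005 -0.0025 0.0275 0 0 0.002" --pt "0.8 0 0 0.022 0 0 0" --pt "0.8 0 0 0.022 0 0 0" --pt "0.8 0 0 0.022 0 0 0" --pt "0.8 0 0 0 0 0 0" --pt "0.8 0 0 0 0 0 0"

```text
time_s: 10.12
tcp_pos: [0.4616, -0.3193, 0.024]
eef_rot: [179.9, 0.1, -63.8]
contact_force: [0.8, 0.0, 0.6]
gripper_width: 0.0703
gripper_force: 0.0
```

```bash
python3 plan.py 461 -322 24 -63.1 1
```

```text
t 10.12 tcp [ 461.6 -319.3   24. ] rot [ 1.7986e+02  1.2000e-01 -6.3770e+01] F [0.8 0.  0.6] w 70.3 gf 0.0
1 x [0.0022, 0.0018, -0.0] [0.0016, 0.0014, -0.0074]
```

Call:
apply_moves --pt "0 0.0015 0.001 0 0 0 -0.004" --pt "0 0 0 0 0 0 0" --pt "0 0 0 0 0 0 0" --pt "0 0 0 0 0 0 0" --pt "0 0 0 0 0 0 0" --pt "0 0 0 0 0 0 0" --pt "0 0 0 0 0 0 0" --pt "0 0 0 0 0 0 0" --pt "0 0 0 0 0 0 0" --pt "0 0 0 0 0 0 0" --pt "0 0 0 -0.02 0 0 0" --pt "0 0 0 -0.035 0 0 0" --pt "0 0 0 -0.035 0 0 0" --pt "0 0 0 0 0 0 0" --pt "0 0 0 0 0 0 0" --newtons 20

```text
time_s: 11.37
tcp_pos: [0.4637, -0.3217, 0.117]
eef_rot: [-179.8, -0.2, -63.4]
contact_force: [0.1, -0.1, -1.7]
gripper_width: 0.0303
gripper_force: 19.9
```

```bash
python3 plan.py 500 -240 115 -30 / 629 -215.5 110 5.7
```

```text
t 11.37 tcp [ 463.7 -321.7  117. ] rot [-179.8    -0.18  -63.39] F [ 0.1 -0.1 -1.7] w 30.3 gf 19.9
6 x [-0.0065, -0.0136, 0.0004] [-0.0003, -0.0004, -0.0618]
6 x [0.02, -0.0097, 0.0008] [0.0, 0.0, -0.0661]
```

Call:
apply_moves --pt "0 -0.0065 -0.0136 0 0 0 -0.0618" --pt "0 -0.0065 -0.0136 0 0 0 -0.0618" --pt "0 -0.0065 -0.0136 0 0 0 -0.0618" --pt "0 -0.0065 -0.0136 0 0 0 -0.0618" --pt "0 -0.0065 -0.0136 0 0 0 -0.0618" --pt "0 -0.0065 -0.0136 0 0 0 -0.0618" --pt "0 0.02 -0.0097 0 0 0 -0.0661" --pt "0 0.02 -0.0097 0 0 0 -0.0661" --pt "0 0.02 -0.0097 0 0 0 -0.0661" --pt "0 0.02 -0.0097 0 0 0 -0.0661" --pt "0 0.02 -0.0097 0 0 0 -0.0661" --pt "0 0.02 -0.0097 0 0 0 -0.0661" --pt "0 0 0 0 0 0 0" --pt "0 0 0 0 0 0 0" --pt "0 0 0 0 0 0 0"

```text
time_s: 12.62
tcp_pos: [0.6264, -0.2152, 0.1132]
eef_rot: [-180.0, 0.2, 5.6]
contact_force: [-0.2, -0.6, -0.1]
gripper_width: 0.0303
gripper_force: 19.9
```

```bash
python3 - <<'E'
from meas import *
c=grab('wrist');f=c['frame']
P=cloud(c);hsv=cv2.cvtColor(f,cv2.COLOR_RGB2HSV).astype(int);H,S,V=hsv[...,0],hsv[...,1],hsv[...,2]
comp(c,P,(H<15)&(S>110)&(P[...,2]>.05),0,'orange',.1,150)
E
python3 plan.py 629 -215.5 55 5.7 3 / 629 -215.5 31 5.7 2
```

```text
orange px [236. 199.] n 1539 ctr 650.4 -203.6 mean [ 651.5 -203.9] size 59.7 13.1 long-axis deg 1.3 z [104. 105. 106.]
orange px [268. 201.] n 1607 ctr 652.2 -222.3 mean [ 651.9 -222.1] size 59.5 13.4 long-axis deg 8.4 z [104. 105. 106.]
orange px [232. 289.] n 255 ctr 594.0 -206.1 mean [ 593.3 -206.1] size 19.5 8.6 long-axis deg 179.4 z [105. 106. 185.]
orange px [273. 289.] n 237 ctr 596.4 -231.4 mean [ 596.1 -231.6] size 18.2 8.5 long-axis deg 11.7 z [105. 106. 185.]
t 12.67 tcp [ 626.3 -215.5  113.7] rot [-1.7997e+02  1.2000e-01  5.5800e+00] F [ 0.4 -0.1 -0.9] w 30.4 gf 19.9
3 x [0.0009, 0.0001, 0.0196] [-0.0001, 0.0005, -0.0004]
2 x [-0.0, 0.0, 0.012] [0.0, -0.0, 0.0]
```

Call:
apply_moves --pt "0 0.0009 0 0.0196 0 0 -0.005" --pt "0 0.0009 0 0.0196 0 0 -0.004" --pt "0 0.0009 0 0.0196 0 0 0" --pt "0 0 0 0.012 0 0 0" --pt "0 0 0 0.012 0 0 0" --pt "0 0 0 0 0 0 0" --pt "0 0 0 0 0 0 0"

```text
time_s: 13.25
tcp_pos: [0.6298, -0.2154, 0.032]
eef_rot: [180.0, 0.1, 6.5]
contact_force: [0.4, -0.7, -0.3]
gripper_width: 0.0307
gripper_force: 19.9
```

```bash
python3 plan.py 629 -215.5 29.5 6.3 1
```

```text
t 13.25 tcp [ 629.8 -215.4   32. ] rot [1.80e+02 5.00e-02 6.46e+00] F [ 0.4 -0.7 -0.3] w 30.7 gf 19.9
1 x [-0.0008, 0.0, 0.0025] [0.0, 0.0006, 0.0017]
```

Call:
apply_moves --pt "0 0 0 0.0025 0 0 0" --pt "0 0 0 0 0 0 0" --pt "0.45 0 0 0 0 0 0" --pt "0.45 0 0 0 0 0 0" --pt "0.45 0 0 0 0 0 0" --pt "0.45 0 0 0 0 0 0" --pt "0.45 0 0 -0.02 0 0 0" --pt "0.45 0 0 -0.035 0 0 0" --pt "0.45 0 0 -0.035 0 0 0" --pt "0.45 0 0 -0.035 0 0 0" --pt "0.45 0 0 0 0 0 0" --pt "0.45 0 0 0 0 0 0"

```text
time_s: 14.25
tcp_pos: [0.6317, -0.2153, 0.1579]
eef_rot: [179.9, -0.3, 6.5]
contact_force: [-0.5, 0.6, -0.3]
gripper_width: 0.0394
gripper_force: 0.0
```

```bash
python3 - <<'E'
from meas import *
c=grab('wrist');f=c['frame']
P=cloud(c)
comp(c,P,(P[...,2]>.010)&(P[...,2]<.04),0,'z',.021,300)
c=grab('top');P=cloud(c);f=c['frame'];hsv=cv2.cvtColor(f,cv2.COLOR_RGB2HSV).astype(int);H,S,V=hsv[...,0],hsv[...,1],hsv[...,2]
m=np.zeros(V.shape,bool);m[180:210,185:250]=1
comp(c,P,m&((V<100)|((S<35)&(V<200))),0,'brush',.01,20)
save(f[175:215,180:260],'crop_b',8)
E
python3 plan.py 560 -60 160 -40 / 462 95 130 -85
```

```text
z px [260.  26.] n 4707 ctr 783.4 -207.8 mean [ 783.5 -208.1] size 478.1 10.7 long-axis deg 89.7 z [13. 23. 26.]
z px [121. 168.] n 1430 ctr 635.8 -83.2 mean [638.4 -82.8] size 101.0 15.6 long-axis deg 5.8 z [13. 16. 18.]
z px [251. 189.] n 2083 ctr 629.9 -215.0 mean [ 632.3 -215. ] size 108.9 38.2 long-axis deg 6.4 z [19. 20. 24.]
z px [443. 215.] n 815 ctr 630.1 -426.6 mean [ 627.5 -420.7] size 63.7 31.1 long-axis deg 129.5 z [13. 26. 38.]
brush px [224. 197.] n 1302 ctr 461.0 113.2 mean [450.7  86.7] size 232.3 107.5 long-axis deg 90.1 z [  3. 760. 783.]
t 14.35 tcp [ 629.7 -215.   154.4] rot [-1.7997e+02  1.0000e-02  6.4700e+00] F [ 0.4  0.6 -0.3] w 39.2 gf 0.0
8 x [-0.0135, -0.0172, -0.0007] [-0.0, 0.0, 0.0645]
8 x [-0.0235, 0.0008, 0.0037] [0.0, -0.0, 0.0625]
```

View pics/crop_b.png

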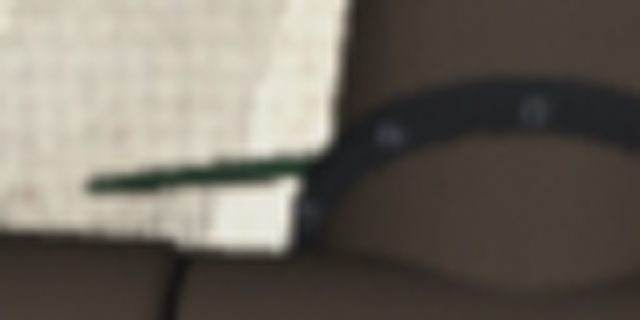

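The clamp lies at (630,-215) at 6.4°, which is good. The arm hides the brush from the top camera; only the handle at (200,170) shows in the crop. I'll look from the wrist above it instead.

Call:
apply_moves --pt "1 -0.0135 -0.0172 0 0 0 0.0645" --pt "1 -0.0135 -0.0172 0 0 0 0.0645" --pt "1 -0.0135 -0.0172 0 0 0 0.0645" --pt "1 -0.0135 -0.0172 0 0 0 0.0645" --pt "1 -0.0135 -0.0172 0 0 0 0.0645" --pt "1 -0.0135 -0.0172 0 0 0 0.0645" --pt "1 -0.0135 -0.0172 0 0 0 0.0645" --pt "1 -0.0135 -0.0172 0 0 0 0.0645" --pt "1 -0.0235 0.001 0 0 0 0.0625" --pt "1 -0.0235 0.001 0 0 0 0.0625" --pt "1 -0.0235 0.001 0 0 0 0.0625" --pt "1 -0.0235 0.001 0 0 0 0.0625" --pt "1 -0.0235 0.001 0 0 0 0.0625" --pt "1 -0.0235 0.001 0 0 0 0.0625" --pt "1 -0.0235 0.001 0 0 0 0.0625" --pt "1 -0.0235 0.001 0 0 0 0.0625" --pt "1 -0.015 0 0 0 0 0" --pt "1 0 0 0 0 0 0" --pt "1 0 0 0 0 0 0"

```text
time_s: 15.93
tcp_pos: [0.4587, 0.1094, 0.1536]
eef_rot: [179.9, -0.1, -84.8]
contact_force: [0.0, 0.1, 0.3]
gripper_width: 0.0878
gripper_force: 0.0
```

```bash
python3 - <<'E'
from meas import *
c=grab('wrist');f=c['frame'];save(f,'w4',1.2)
P=cloud(c);hsv=cv2.cvtColor(f,cv2.COLOR_RGB2HSV).astype(int);H,S,V=hsv[...,0],hsv[...,1],hsv[...,2]
comp(c,P,(V<75)&(P[...,2]<.03)&(P[...,2]>-.01),0,'dark',.010,150)
comp(c,P,(P[...,2]>.005)&(P[...,2]<.03),0,'z',.010,300)
E
python3 plan.py
```

```text
dark px [251. 114.] n 567 ctr 466.3 36.4 mean [466.3  36.2] size 22.5 21.6 long-axis deg 5.1 z [ 9. 10. 11.]
dark px [252. 202.] n 909 ctr 457.3 125.9 mean [457.4 125.1] size 105.5 12.1 long-axis deg 95.1 z [ 8. 10. 12.]
dark px [ 58. 198.] n 820 ctr 663.1 137.5 mean [664.1 138.6] size 51.7 31.8 long-axis deg 98.9 z [ 5. 17. 29.]
dark px [143. 207.] n 286 ctr 572.4 143.1 mean [571.7 140.6] size 55.0 11.9 long-axis deg 84.4 z [ 8. 18. 29.]
z px [251. 154.] n 2495 ctr 460.8 98.0 mean [462.5  76.3] size 161.8 25.0 long-axis deg 95.1 z [ 8. 10. 12.]
z px [372. 131.] n 1999 ctr 343.8 41.0 mean [344.7  40.8] size 139.9 14.8 long-axis deg 5.7 z [10. 13. 16.]
z px [127. 176.] n 1075 ctr 593.0 115.6 mean [587.3 108.9] size 115.8 46.3 long-axis deg 119.7 z [ 8. 18. 29.]
z px [ 57. 198.] n 765 ctr 663.6 136.1 mean [664.8 138.4] size 53.0 30.4 long-axis deg 96.1 z [ 7. 18. 29.]
t 15.98 tcp [458.8 108.9 153.7] rot [ 1.7989e+02 -6.0000e-02 -8.4890e+01] F [-0.1 -0.7  0.1] w 87.8 gf 0.0
```

View pics/w4.png

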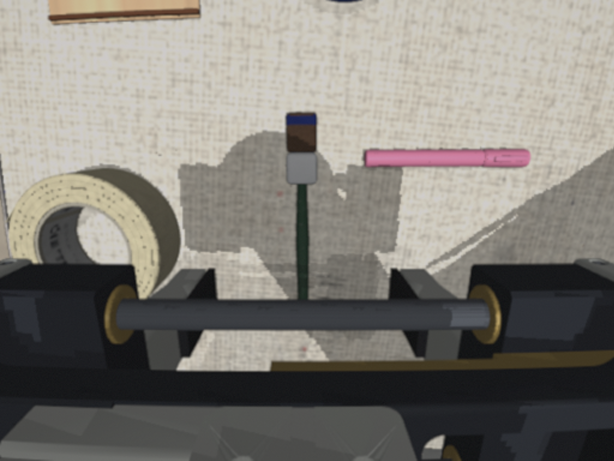

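The wrist view shows the brush with its bristle end at (301,113), ferrule at (301,167) and handle running down at x = 302. The pink marker at (445,157) stays clear. The brush centre works out at (458.5,114.5) with the axis at 95.2°.

```bash
python3 plan.py 458.5 114.5 60 -84.8 3 / 458.5 114.5 22 -84.8 2
```

```text
t 15.98 tcp [458.8 108.9 153.7] rot [ 1.7989e+02 -6.0000e-02 -8.4890e+01] F [-0.1 -0.7  0.1] w 87.8 gf 0.0
3 x [-0.0019, -0.0001, 0.0312] [0.0004, -0.0002, -0.0004]
2 x [0.0, -0.0, 0.019] [-0.0, -0.0, 0.0]
```

Call:
apply_moves --pt "0.5 -0.0019 0 0.0312 0 0 0" --pt "0.5 -0.0019 0 0.0312 0 0 0" --pt "0.5 -0.0019 0 0.0312 0 0 0" --pt "0.5 0 0 0.019 0 0 0" --pt "0.5 0 0 0.019 0 0 0" --pt "0.5 0 0 0 0 0 0" --pt "0.5 0 0 0 0 0 0"

```text
time_s: 16.57
tcp_pos: [0.4585, 0.1135, 0.0218]
eef_rot: [179.9, -0.1, -85.0]
contact_force: [0.3, 0.2, 0.2]
gripper_width: 0.0473
gripper_force: 0.0
```

```bash
python3 plan.py 458.5 114.5 22 -84.8 1
```

```text
t 16.57 tcp [458.5 113.5  21.8] rot [ 1.7985e+02 -1.0000e-01 -8.5010e+01] F [0.3 0.2 0.2] w 47.3 gf 0.0
1 x [-0.001, -0.0001, -0.0002] [0.0016, -0.0011, -0.0023]
```

Call:
apply_moves --pt "0 -0.001 0 0 0 0 0" --pt "0 0 0 0 0 0 0" --pt "0 0 0 0 0 0 0" --pt "0 0 0 0 0 0 0" --pt "0 0 0 0 0 0 0" --pt "0 0 0 0 0 0 0" --pt "0 0 0 0 0 0 0" --pt "0 0 0 0 0 0 0" --pt "0 0 0 0 0 0 0" --pt "0 0 0 0 0 0 0" --pt "0 0 0 -0.02 0 0 0" --pt "0 0 0 -0.035 0 0 0" --pt "0 0 0 -0.035 0 0 0" --pt "0 0 0 0 0 0 0" --pt "0 0 0 0 0 0 0" --newtons 20

```text
time_s: 17.82
tcp_pos: [0.46, 0.1167, 0.115]
eef_rot: [-179.8, 0.2, -85.0]
contact_force: [-0.0, 0.3, -0.7]
gripper_width: 0.0118
gripper_force: 20.0
```

```bash
python3 plan.py 510 -20 115 -130 / 622 -147.7 110 -174.3
```

```text
t 17.82 tcp [460.  116.7 115. ] rot [-1.7977e+02  1.5000e-01 -8.4950e+01] F [-0.   0.3 -0.7] w 11.8 gf 20.0
8 x [0.0153, -0.0106, -0.0] [-0.0002, 0.0003, 0.0626]
8 x [-0.004, -0.0214, 0.0006] [-0.0, -0.0, 0.0615]
```

Call:
apply_moves --pt "0 0.0153 -0.0106 0 0 0 0.0626" --pt "0 0.0153 -0.0106 0 0 0 0.0626" --pt "0 0.0153 -0.0106 0 0 0 0.0626" --pt "0 0.0153 -0.0106 0 0 0 0.0626" --pt "0 0.0153 -0.0106 0 0 0 0.0626" --pt "0 0.0153 -0.0106 0 0 0 0.0626" --pt "0 0.0153 -0.0106 0 0 0 0.0626" --pt "0 0.0153 -0.0106 0 0 0 0.0626" --pt "0 -0.004 -0.0214 0 0 0 0.0615" --pt "0 -0.004 -0.0214 0 0 0 0.0615" --pt "0 -0.004 -0.0214 0 0 0 0.0615" --pt "0 -0.004 -0.0214 0 0 0 0.0615" --pt "0 -0.004 -0.0214 0 0 0 0.0615" --pt "0 -0.004 -0.0214 0 0 0 0.0615" --pt "0 -0.004 -0.0214 0 0 0 0.0615" --pt "0 -0.004 -0.0214 0 0 0 0.0615" --pt "0 0 0 0 0 0 0" --pt "0 0 0 0 0 0 0" --pt "0 0 0 0 0 0 0"

```text
time_s: 19.4
tcp_pos: [0.6196, -0.1483, 0.1116]
eef_rot: [180.0, -0.1, -174.3]
contact_force: [-0.6, 0.5, -0.2]
gripper_width: 0.0116
gripper_force: 20.0
```

```bash
python3 plan.py; python3 - <<'E'
from meas import *
c=grab('wrist');f=c['frame'];save(f,'w5',1.2)
P=cloud(c)
comp(c,P,(P[...,2]>.075)&(P[...,2]<.11),0,'brush',.102,200)
comp(c,P,(P[...,2]>.009)&(P[...,2]<.03),0,'z',.02,300)
E
```

```text
t 19.4 tcp [ 619.6 -148.3  111.6] rot [ 1.7997e+02 -1.3000e-01 -1.7427e+02] F [-0.6  0.5 -0.2] w 11.6 gf 20.0
brush px [252. 140.] n 7090 ctr 571.6 -153.6 mean [ 561.6 -154.6] size 101.4 31.3 long-axis deg 5.7 z [ 97.  98. 101.]
brush px [252. 287.] n 424 ctr 647.7 -146.1 mean [ 647.5 -146. ] size 16.1 10.4 long-axis deg 5.7 z [ 96.  99. 100.]
z px [311.  30.] n 4084 ctr 480.6 -115.5 mean [ 481.  -117.8] size 101.4 40.2 long-axis deg 96.5 z [21. 23. 25.]
z px [330. 172.] n 1628 ctr 588.7 -85.9 mean [586.5 -86.1] size 78.5 15.5 long-axis deg 5.4 z [13. 16. 20.]
z px [173. 182.] n 2405 ctr 606.6 -217.2 mean [ 608.5 -216.9] size 68.8 41.4 long-axis deg 5.8 z [14. 20. 25.]
z px [504. 207.] n 305 ctr 601.8 74.3 mean [601.3  77. ] size 26.0 18.1 long-axis deg 20.2 z [10. 16. 26.]
z px [411. 366.] n 646 ctr 784.0 35.9 mean [784.   38.2] size 68.4 16.7 long-axis deg 92.7 z [15. 21. 26.]
```

View pics/w5.png

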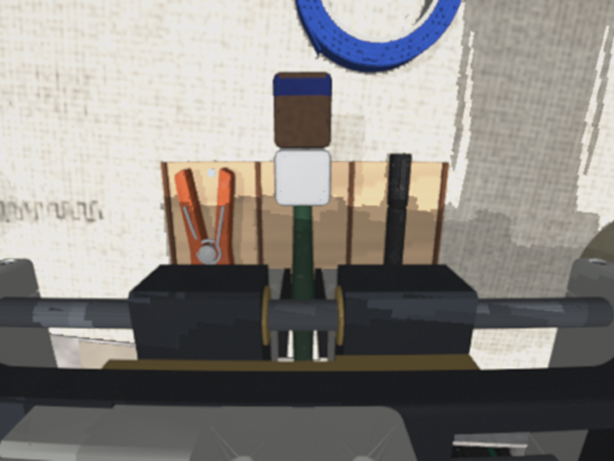

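The wrist view shows the brush held at (302,150), parallel to the ribs and over the middle slot between the ribs at (259,200) and (350,200). The clamp is at (207,215) and the marker at (398,205), both in place.

```bash
python3 plan.py 622 -147.7 55 -174.3 3 / 622 -147.7 26.5 -174.3 2
```

```text
t 19.45 tcp [ 619.7 -147.9  112. ] rot [ 1.7998e+02 -1.0000e-01 -1.7424e+02] F [-0.1 -0.5 -0.4] w 12.0 gf 20.0
3 x [-0.0008, 0.0, 0.019] [0.0001, -0.0004, 0.0002]
2 x [0.0, 0.0, 0.0143] [0.0, 0.0, 0.0]
```

Call:
apply_moves --pt "0 -0.0008 0 0.019 0 0 0" --pt "0 -0.0008 0 0.019 0 0 0" --pt "0 -0.0008 0 0.019 0 0 0" --pt "0 0 0 0.0143 0 0 0" --pt "0 0 0 0.0143 0 0 0" --pt "0 0 0 0 0 0 0" --pt "0 0 0 0 0 0 0"

```text
time_s: 20.03
tcp_pos: [0.6224, -0.1474, 0.0272]
eef_rot: [180.0, -0.1, -174.2]
contact_force: [0.7, -0.4, -0.4]
gripper_width: 0.0119
gripper_force: 20.0
```

```bash
python3 plan.py 622 -147.7 25.5 -174.3 1
```

```text
t 20.03 tcp [ 622.4 -147.4   27.2] rot [ 1.8000e+02 -8.0000e-02 -1.7422e+02] F [ 0.7 -0.4 -0.4] w 11.9 gf 20.0
1 x [0.0004, -0.0002, 0.0017] [0.0001, -0.0009, 0.0009]
```

Call:
apply_moves --pt "0 0 0 0.0015 0 0 0" --pt "0 0 0 0 0 0 0" --pt "0.2 0 0 0 0 0 0" --pt "0.2 0 0 0 0 0 0" --pt "0.2 0 0 0 0 0 0" --pt "0.2 0 0 -0.015 0 0 0" --pt "0.2 0 0 -0.035 0 0 0" --pt "0.2 0 0 -0.035 0 0 0" --pt "0.5 0 0 -0.04 0 0 0" --pt "0.5 0 0 -0.03 0 0 0" --pt "0.5 0 0 0 0 0 0" --pt "0.5 0 0 0 0 0 0"

```text
time_s: 21.03
tcp_pos: [0.6241, -0.1482, 0.1839]
eef_rot: [-180.0, 0.3, -174.3]
contact_force: [0.3, 0.2, -1.0]
gripper_width: 0.0387
gripper_force: 0.0
```

```bash
python3 - <<'E'
from meas import *
c=grab('wrist');f=c['frame'];save(f,'w6',1.2)
P=cloud(c)
comp(c,P,(P[...,2]>.0095)&(P[...,2]<.03),0,'z',.018,300)
E
python3 plan.py 550 -120 150 -135 / 492 -120 130 -90
```

```text
z px [299.  35.] n 3126 ctr 469.7 -115.9 mean [ 472. -117.] size 104.9 59.2 long-axis deg 96.3 z [22. 23. 25.]
z px [252. 148.] n 2264 ctr 615.2 -148.9 mean [ 589.2 -151.9] size 181.8 25.3 long-axis deg 6.3 z [11. 13. 15.]
z px [ 16. 141.] n 790 ctr 608.3 -414.4 mean [ 603.6 -412.8] size 68.4 32.8 long-axis deg 175.8 z [12. 20. 29.]
z px [313. 170.] n 1396 ctr 611.7 -82.5 mean [604.9 -83.4] size 124.4 15.4 long-axis deg 6.0 z [13. 16. 19.]
z px [191. 176.] n 1992 ctr 627.6 -216.5 mean [ 625.1 -215.9] size 109.1 39.9 long-axis deg 5.4 z [16. 20. 24.]
z px [458. 193.] n 1209 ctr 617.5 97.7 mean [613.6  88.3] size 117.9 56.5 long-axis deg 164.8 z [12. 20. 29.]
t 21.08 tcp [ 622.9 -148.1  181.8] rot [ 1.7998e+02  1.0000e-01 -1.7433e+02] F [-1.  -0.3 -0.7] w 41.2 gf 0.0
7 x [0.0082, 0.0079, 0.0045] [-0.0, 0.0002, -0.0624]
8 x [0.0032, 0.0067, 0.0025] [-0.0, 0.0, -0.0625]
```

View pics/w6.png

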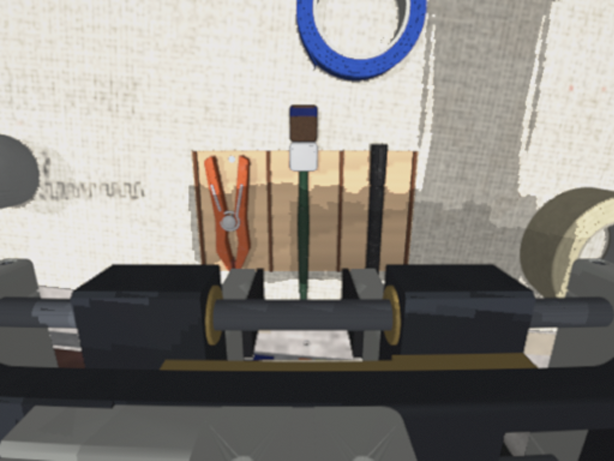

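The wrist view shows all three tools in their slots: clamp at (230,215), brush at (303,200), marker at (378,210). Now the blue roll at (360,30). I'll grip its wall on the +y side, keeping this yaw.

```bash
python3 plan.py 444 -76.6 140 -174.3 7
```

```text
t 21.08 tcp [ 622.9 -148.1  181.8] rot [ 1.7998e+02  1.0000e-01 -1.7433e+02] F [-1.  -0.3 -0.7] w 41.2 gf 0.0
7 x [0.0244, 0.0127, 0.006] [0.0, 0.0002, -0.0001]
```

Call:
apply_moves --pt "0.5 0.0244 0.0127 0.004 0 0 0" --pt "0.5 0.0244 0.0127 0.004 0 0 0" --pt "0.5 0.0244 0.0127 0.004 0 0 0" --pt "0.5 0.0244 0.0127 0.004 0 0 0" --pt "0.5 0.0244 0.0127 0.004 0 0 0" --pt "0.5 0.0244 0.0127 0.004 0 0 0" --pt "0.5 0.0244 0.0127 0.004 0 0 0" --pt "0.5 0 0 0 0 0 0" --pt "0.5 0 0 0 0 0 0"

```text
time_s: 21.83
tcp_pos: [0.4422, -0.0765, 0.1521]
eef_rot: [-180.0, -0.1, -174.3]
contact_force: [0.5, -0.5, -0.0]
gripper_width: 0.0438
gripper_force: 0.0
```

```bash
cat > ring.py <<'E'
from meas import *
def fit(p,r=None):
    from scipy.optimize import least_squares
    g=lambda q:np.hypot(p[:,0]-q[0],p[:,1]-q[1])-q[2]
    o=least_squares(g,[*p.mean(0),50],loss='soft_l1',f_scale=1.);return o.x.round(1),round(np.abs(o.fun).mean(),2)
def ring(c,mask,h,name):
    cs,_=cv2.findContours(mask.astype(np.uint8),cv2.RETR_CCOMP,cv2.CHAIN_APPROX_NONE)
    for k in cs:
        if len(k)<60: continue
        p=plane(c,k[:,0,:],h)[:,:2]*1e3
        print(name,len(k),k[:,0].mean(0).round(),fit(p))
def rings(n,only=None):
    c=grab(n);P=cloud(c);f=c['frame'];hsv=cv2.cvtColor(f,cv2.COLOR_RGB2HSV).astype(int);H,S,V=hsv[...,0],hsv[...,1],hsv[...,2];z=P[...,2]
    b=(H>105)&(H<130)&(S>90)
    if n=='top': b[:170]=0;b[230:]=0
    ring(c,b&(z>.017)&(z<.03),.024,n+' blue')
    ring(c,(z>.045)&(z<.055),.05,n+' cream')
    ring(c,(z>.069)&(z<.079),.074,n+' blue hi')
E
python3 -c "
from ring import *
rings('wrist');rings('top')"; python3 plan.py
```

```text
wrist blue 474 [209. 186.] (array([ 445. , -118.9,   48.8]), np.float64(5.14))
top blue 79 [282. 205.] (array([ 445.9, -119.2,   46.7]), np.float64(4.47))
top cream 77 [ 68. 382.] (array([1030.6,  556.3, 1191.1]), np.float64(1.3))
top cream 274 [128. 297.] (array([ 99.2, 831.1, 445.2]), np.float64(14.42))
top cream 412 [ 24. 317.] (array([  52.8, -438.9, 1184.7]), np.float64(14.85))
top cream 185 [ 79. 249.] (array([438.6, 560.5, 191.7]), np.float64(12.69))
top cream 64 [386. 245.] (array([ 261.8, -429.1,   58.7]), np.float64(1.36))
top cream 99 [211. 147.] (array([630.8, 135.2,  56.5]), np.float64(3.53))
top cream 66 [210. 147.] (array([628. , 135.8,  37.8]), np.float64(1.78))
top cream 86 [337.  56.] (array([12398.8,   621.8, 11449.6]), np.float64(1.83))
top cream 69 [411.  50.] (array([1861. , -508.7,  854.5]), np.float64(2.15))
top cream 67 [445.  47.] (array([233035.5,  18081.1, 232773. ]), np.float64(1.99))
top blue hi 63 [493. 190.] (array([ 474.6, -874.4,   36.5]), np.float64(1.78))
top blue hi 80 [397.  47.] (array([2567.4, -406.5, 1565.1]), np.float64(1.88))
top blue hi 97 [285.  35.] (array([1454. , -124.9,  394.4]), np.float64(4.08))
t 21.93 tcp [444.3 -76.6 152.6] rot [-1.7999e+02 -3.0000e-02 -1.7429e+02] F [ 0.5 -0.3  0.8] w 43.7 gf 0.0
```

```bash
cat > hull.py <<'E'
from ring import *
from scipy.optimize import least_squares
def hullfit(c,m,h,R,name,drop=None):
    n,l,st,ce=cv2.connectedComponentsWithStats(m.astype(np.uint8))
    i=1+st[1:,4].argmax();v,u=np.where(l==i)
    k=cv2.convexHull(np.c_[u,v].astype(np.int32))[:,0]
    p=plane(c,k,h)[:,:2]*1e3
    g=lambda q:np.hypot(*(p-q).T)-R
    o=least_squares(g,p.mean(0),loss='soft_l1',f_scale=1.);print(name,st[i].tolist(),o.x.round(1),'res',np.abs(g(o.x)).mean().round(2),'n',len(p))
E
python3 - <<'E'
from hull import *
c=dict(np.load('wrist.npz'));P=cloud(c);z=P[...,2];f=c['frame'];hsv=cv2.cvtColor(f,cv2.COLOR_RGB2HSV).astype(int)
b=(hsv[...,0]>105)&(hsv[...,0]<130)&(hsv[...,1]>90)
hullfit(c,b&(z>.02)&(z<.03),.024,52,'wrist blue')
c=dict(np.load('top.npz'));P=cloud(c);z=P[...,2];m=(z>.042)&(z<.058);m[:120]=0;m[175:]=0;m[:,:180]=0;m[:,245:]=0
for R in(59,60):hullfit(c,m,.05,R,'cream')
save(dict(np.load('wrist.npz'))['frame'],'w7',1.2)
E
```

```text
wrist blue [157, 139, 104, 101, 3142] [ 446.7 -119.4] res 0.9 n 45
cream [195, 132, 33, 30, 475] [628.9 134.8] res 0.63 n 21
cream [195, 132, 33, 30, 475] [628.3 134.6] res 0.6 n 21
```

View pics/w7.png

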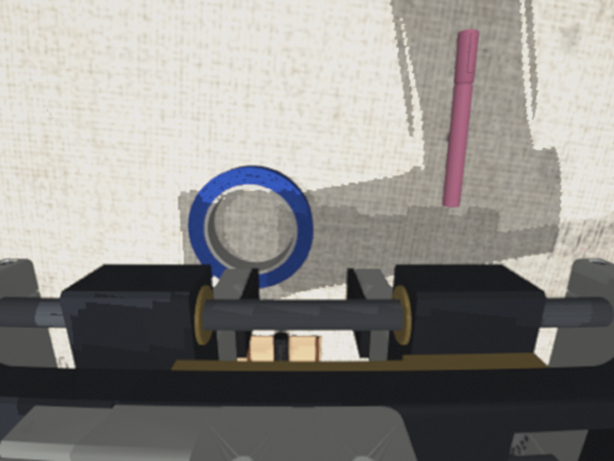

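The wrist view shows the blue roll at (251,228), fitted centre (447,-119.5). The cream roll's centre is (628.5,134.7). Descending onto the roll's +y wall.

```bash
python3 plan.py 442.6 -75.7 60 -174.3 3 / 442.6 -75.7 24.5 -174.3 2
```

```text
t 21.93 tcp [444.3 -76.6 152.6] rot [-1.7999e+02 -3.0000e-02 -1.7429e+02] F [ 0.5 -0.3  0.8] w 43.7 gf 0.0
3 x [0.0005, 0.0004, 0.0309] [-0.0, -0.0001, 0.0]
2 x [0.0, -0.0, 0.0177] [0.0, 0.0, 0.0]
```

Call:
apply_moves --pt "0.5 0.0003 0.0002 0.0309 0 0 0" --pt "0.5 0.0003 0.0002 0.0309 0 0 0" --pt "0.5 0.0003 0.0002 0.0309 0 0 0" --pt "0.5 0 0 0.0177 0 0 0" --pt "0.5 0 0 0.0177 0 0 0" --pt "0.5 0 0 0 0 0 0" --pt "0.5 0 0 0 0 0 0"

```text
time_s: 22.52
tcp_pos: [0.443, -0.0766, 0.0239]
eef_rot: [-180.0, -0.2, -174.3]
contact_force: [0.5, -0.2, 0.2]
gripper_width: 0.0436
gripper_force: 0.0
```

```bash
python3 plan.py 442.6 -75.7 24.5 -174.3 1
```

```text
t 22.52 tcp [443.  -76.6  23.9] rot [-179.96   -0.19 -174.33] F [ 0.5 -0.2  0.2] w 43.6 gf 0.0
1 x [0.0003, 0.0009, -0.0006] [-0.0005, -0.0021, -0.0004]
```

Call:
apply_moves --pt "0 0 0.0008 0 0 0 0" --pt "0 0 0 0 0 0 0" --pt "0 0 0 0 0 0 0" --pt "0 0 0 0 0 0 0" --pt "0 0 0 0 0 0 0" --pt "0 0 0 0 0 0 0" --pt "0 0 0 0 0 0 0" --pt "0 0 0 0 0 0 0" --pt "0 0 0 -0.015 0 0 0" --pt "0 0 0 -0.03 0 0 0" --pt "0 0 0 -0.035 0 0 0" --pt "0 0 0 -0.03 0 0 0" --pt "0 0 0 0 0 0 0" --pt "0 0 0 0 0 0 0" --newtons 45

```text
time_s: 23.68
tcp_pos: [0.4441, -0.075, 0.1368]
eef_rot: [179.9, 0.3, -174.3]
contact_force: [0.3, 0.2, -2.0]
gripper_width: 0.0168
gripper_force: 45.7
```

```bash
python3 plan.py; python3 - <<'E'
from hull import *
c=grab('wrist');P=cloud(c);z=P[...,2];f=c['frame'];hsv=cv2.cvtColor(f,cv2.COLOR_RGB2HSV).astype(int)
b=(hsv[...,0]>105)&(hsv[...,0]<130)&(hsv[...,1]>90)&(z>.1)
v,u=np.where(b);p=P[v,u]
m=p[:,2]>np.median(p[:,2])-.01
A=np.c_[p[m,:2],np.ones(m.sum())];print('tilt plane',np.linalg.lstsq(A,p[m,2],rcond=None)[0].round(3),np.percentile(p[:,2],[5,50,95]).round(3))
h=np.median(p[m,2]);hullfit(c,b,h,52,'blue held')
E
python3 plan.py 440 -75 150 -174.3 2 / 520 60 150 -174.3 / 624 178.5 150 -174.3
```

```text
t 23.68 tcp [444.1 -75.  136.8] rot [ 179.95    0.27 -174.31] F [ 0.3  0.2 -2. ] w 16.8 gf 45.7
tilt plane [-0.052  0.024  0.16 ] [0.125 0.135 0.136]
blue held [84, 155, 185, 95, 6922] [ 447.5 -116.2] res 1.31 n 38
t 23.73 tcp [443.  -75.2 135.3] rot [ 1.7996e+02  1.0000e-01 -1.7433e+02] F [-0.6  0.6 -1.4] w 16.7 gf 45.7
2 x [0.0015, 0.0002, -0.0073] [0.0002, 0.0005, -0.0002]
5 x [-0.0186, 0.0253, 0.0] [0.0, 0.0, 0.0]
5 x [-0.0231, 0.0215, 0.0] [0.0, 0.0, 0.0]
```

```bash
python3 plan.py 624.3 178.2 150 -174.3 10
```

```text
t 23.73 tcp [443.  -75.2 135.3] rot [ 1.7996e+02  1.0000e-01 -1.7433e+02] F [-0.6  0.6 -1.4] w 16.7 gf 45.7
10 x [-0.0205, 0.0234, -0.0014] [0.0, 0.0001, -0.0]
```

Call:
apply_moves --pt "0 -0.0205 0.0234 -0.001 0 0 0" --pt "0 -0.0205 0.0234 -0.001 0 0 0" --pt "0 -0.0205 0.0234 -0.001 0 0 0" --pt "0 -0.0205 0.0234 -0.001 0 0 0" --pt "0 -0.0205 0.0234 -0.001 0 0 0" --pt "0 -0.0205 0.0234 -0.001 0 0 0" --pt "0 -0.0205 0.0234 -0.001 0 0 0" --pt "0 -0.0205 0.0234 -0.001 0 0 0" --pt "0 -0.0205 0.0234 -0.001 0 0 0" --pt "0 -0.0205 0.0234 -0.001 0 0 0" --pt "0 0 0 0 0 0 0" --pt "0 0 0 0 0 0 0" --pt "0 0 0 0 0 0 0"

```text
time_s: 24.82
tcp_pos: [0.6227, 0.1774, 0.1427]
eef_rot: [-179.9, -0.2, -174.3]
contact_force: [-0.2, 0.3, -1.1]
gripper_width: 0.0168
gripper_force: 45.7
```

```bash
python3 - <<'E'
from hull import *
c=grab('wrist');P=cloud(c);z=P[...,2];f=c['frame'];save(f,'w8',1.2);hsv=cv2.cvtColor(f,cv2.COLOR_RGB2HSV).astype(int)
b=(hsv[...,0]>105)&(hsv[...,0]<130)&(hsv[...,1]>90)&(z>.1)
hullfit(c,b,np.median(z[b]),52,'blue held')
m=(z>.045)&(z<.055);hullfit(c,m,.05,60,'cream part')
E
python3 plan.py 624.3 178.2 90 -174.3 2 / 624.3 178.2 78 -174.3 1
```

```text
blue held [84, 155, 185, 95, 6936] [626.3 136. ] res 1.31 n 38
cream part [145, 132, 128, 95, 3324] [626.8 134.5] res 0.34 n 26
t 24.87 tcp [622.8 177.  143.3] rot [-1.7994e+02 -1.6000e-01 -1.7434e+02] F [ 0.   0.3 -1.9] w 16.5 gf 45.7
2 x [-0.0009, 0.0005, 0.0266] [-0.0003, -0.0009, -0.0002]
1 x [0.0, 0.0, 0.012] [0.0, -0.0, 0.0]
```

View pics/w8.png

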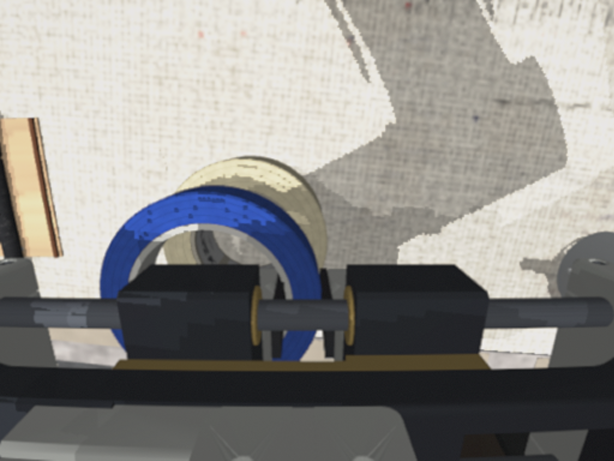

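The wrist view shows the held blue roll at (210,280) above the cream roll at (245,220); the offset is parallax. Measured centres agree to about 1.5 mm. Lowering gently.

Call:
apply_moves --pt "0 0 0.0005 0.0265 0 0 0" --pt "0 0 0.0005 0.0265 0 0 0" --pt "0 0 0 0.01 0 0 0" --pt "0 0 0 0.003 0 0 0" --pt "0 0 0 0 0 0 0" --pt "0 0 0 0 0 0 0"

```text
time_s: 25.37
tcp_pos: [0.6244, 0.1788, 0.08]
eef_rot: [180.0, 0.1, -174.3]
contact_force: [0.2, -0.2, -0.7]
gripper_width: 0.0166
gripper_force: 45.7
```

```bash
python3 plan.py 623 178 75 -174.3 1
```

```text
t 25.37 tcp [624.4 178.8  80. ] rot [ 1.7999e+02  7.0000e-02 -1.7431e+02] F [ 0.2 -0.2 -0.7] w 16.6 gf 45.7
1 x [0.0015, -0.0006, 0.005] [0.0001, 0.0008, -0.0001]
```

Call:
apply_moves --pt "0 0.001 0 0.003 0 0 0" --pt "0 0 0 0 0 0 0" --pt "0 0 0 0.001 0 0 0" --pt "0 0 0 0 0 0 0"

```text
time_s: 25.7
tcp_pos: [0.6232, 0.1789, 0.0757]
eef_rot: [180.0, 0.1, -174.3]
contact_force: [-1.1, -0.6, 0.7]
gripper_width: 0.0166
gripper_force: 45.7
```

```bash
python3 plan.py 623 178 75 -174.3 1; python3 -c "
from hull import *
c=grab('wrist');P=cloud(c);z=P[...,2];hsv=cv2.cvtColor(c['frame'],cv2.COLOR_RGB2HSV).astype(int)
b=(hsv[...,0]>105)&(hsv[...,0]<130)&(hsv[...,1]>90)&(z>.06)
print(np.percentile(z[b],[5,25,50,75,95]).round(4))"
```

```text
t 25.7 tcp [623.2 178.9  75.7] rot [ 1.7998e+02  7.0000e-02 -1.7430e+02] F [-1.1 -0.6  0.7] w 16.6 gf 45.7
1 x [0.0002, -0.0009, 0.0007] [0.0003, 0.0008, 0.0]
[0.0686 0.0731 0.0736 0.074  0.0747]
```

The roll's top reads 73.6 mm, where 74 mm means seated. Releasing and lifting clear.

Call:
apply_moves --pt "0.4 0 0 0 0 0 0" --pt "0.4 0 0 0 0 0 0" --pt "0.4 0 0 0 0 0 0" --pt "0.4 0 0 0 0 0 0" --pt "0.4 0 0 0 0 0 0" --pt "0.4 0 0 -0.015 0 0 0" --pt "0.4 0 0 -0.035 0 0 0" --pt "0.4 0 0 -0.035 0 0 0" --pt "0.4 0 0 -0.035 0 0 0" --pt "0.4 0 0 -0.035 0 0 0" --pt "0.4 0.03 0 0 0 0 0" --pt "0.4 0.03 0 0 0 0 0" --pt "0.4 0.03 0 0 0 0 0" --pt "0.4 0 0 0 0 0 0" --pt "0.4 0 0 0 0 0 0"

```text
time_s: 27.0
tcp_pos: [0.5322, 0.1698, 0.2308]
eef_rot: [180.0, 0.1, -174.2]
contact_force: [0.7, -0.3, -0.7]
gripper_width: 0.0347
gripper_force: 0.0
```

```bash
python3 plan.py; python3 - <<'E'
from hull import *
c=grab('wrist');P=cloud(c);z=P[...,2];f=c['frame'];save(f,'w9',1.2);hsv=cv2.cvtColor(f,cv2.COLOR_RGB2HSV).astype(int)
b=(hsv[...,0]>105)&(hsv[...,0]<130)&(hsv[...,1]>90)&(z>.065)&(z<.09)
print(np.percentile(z[b],[5,50,95]).round(4));hullfit(c,b,.074,52,'blue')
hullfit(c,((z>.045)&(z<.055))|b,.05,60,'cream+blue')
m=(z>.045)&(z<.054);v,u=np.where(m);p=plane(c,np.c_[u,v],.05)[:,:2]*1e3
m2=np.hypot(*(p-[627.5,134.6]).T)<63;p=p[m2]
k=cv2.convexHull(p.astype(np.float32))[:,0];print(fit(k))
E
```

```text
t 27.0 tcp [532.2 169.8 230.8] rot [ 1.7995e+02  7.0000e-02 -1.7425e+02] F [ 0.7 -0.3 -0.7] w 34.7 gf 0.0
[0.0671 0.0734 0.0746]
blue [190, 217, 68, 33, 670] [626.3 135.7] res 1.76 n 17
cream+blue [181, 204, 84, 46, 1609] [625.9 134.6] res 2.6 n 20
(array([616.3, 137.9,  51.3]), np.float64(1.38))
```

View pics/w9.png

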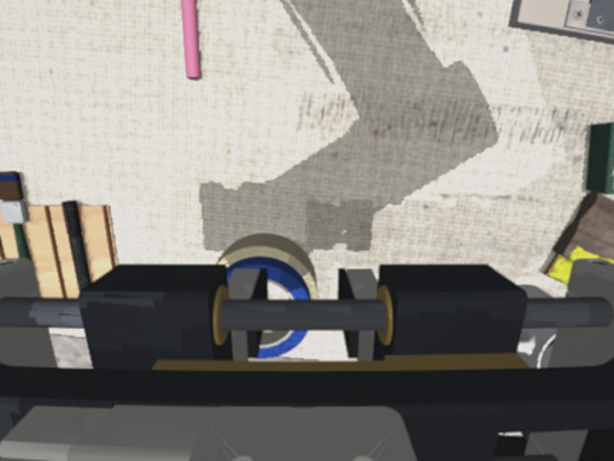

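The blue roll sits at (265,310) on the cream roll, mostly hidden by the gripper. I'll shift for a clear view.

```bash
python3 plan.py 690 137 260 -174.3
```

```text
t 27.05 tcp [533.2 170.  230.6] rot [ 1.7997e+02  7.0000e-02 -1.7427e+02] F [-1.1 -0.3  0.5] w 34.9 gf 0.0
5 x [-0.0306, -0.0097, -0.0059] [0.0001, 0.0002, 0.0001]
```

Call:
apply_moves --pt "0.4 -0.0306 -0.0097 -0.006 0 0 0" --pt "0.4 -0.0306 -0.0097 -0.006 0 0 0" --pt "0.4 -0.0306 -0.0097 -0.006 0 0 0" --pt "0.4 -0.0306 -0.0097 -0.006 0 0 0" --pt "0.4 -0.0306 -0.0097 -0.006 0 0 0" --pt "0.4 0 0 0 0 0 0" --pt "0.4 0 0 0 0 0 0" --pt "0.4 0 0 0 0 0 0"

```text
time_s: 27.72
tcp_pos: [0.6906, 0.1364, 0.2584]
eef_rot: [-180.0, -0.1, -174.4]
contact_force: [-0.0, 0.6, 0.9]
gripper_width: 0.0353
gripper_force: 0.0
```

```bash
python3 - <<'E'
from hull import *
c=grab('wrist');P=cloud(c);z=P[...,2];f=c['frame'];save(f,'w10',1.2);hsv=cv2.cvtColor(f,cv2.COLOR_RGB2HSV).astype(int)
b=(hsv[...,0]>105)&(hsv[...,0]<130)&(hsv[...,1]>90)&(z>.069)&(z<.09)
print(np.percentile(z[b],[5,50,95]).round(4));hullfit(c,b,.074,52,'blue')
p=P[b];A=np.c_[p[:,:2],np.ones(len(p))];print('tilt',np.linalg.lstsq(A,p[:,2],rcond=None)[0].round(4))
v,u=np.where((z>.045)&(z<.054));p=plane(c,np.c_[u,v],.05)[:,:2]*1e3
p=p[np.hypot(*(p-[627.5,134.6]).T)<64];r=np.hypot(*(p-[627.5,134.6]).T);a=np.degrees(np.arctan2(*(p-[627.5,134.6]).T[::-1]))
for k in range(-180,180,30):
    s=r[(a>=k)&(a<k+30)];print(k,len(s),s.max().round(1) if len(s) else '',end='; ')
E
```

```text
[0.0723 0.0735 0.0747]
blue [212, 78, 92, 93, 2811] [629.4 136.2] res 1.0 n 48
tilt [-0.0005 -0.0005  0.0739]
-180 171 60.2; -150 165 59.5; -120 142 59.1; -90 110 59.0; -60 64 59.4; -30 77 61.6; 0 57 59.1; 30 62 59.2; 60 74 59.5; 90 82 59.9; 120 121 60.1; 150 156 60.2;
```

View pics/w10.png

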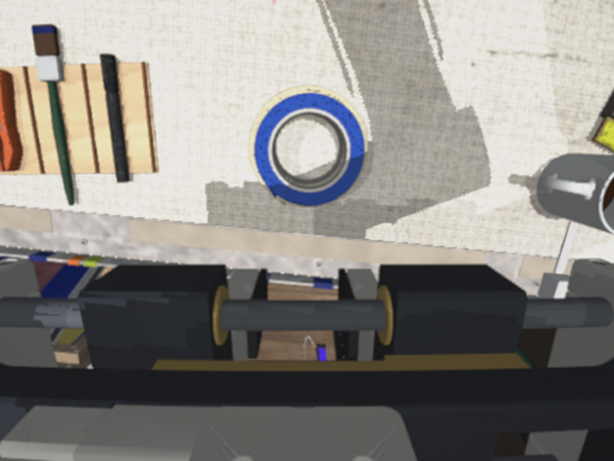

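The wrist view shows the blue roll at (309,149) flat on the cream roll: top at 73.5 mm, no tilt, centre within about 2.5 mm. The marker at (115,120) and brush at (57,110) lie in their slots, and the arm touches nothing. Handing in.

```bash
python3 -c "
from plant import close_job
print(close_job())"
```

```text
the job is handed in; nothing more can be done
None
```

I handed the job in after about 28 s of robot time: the marker, clamp and brush lie in their slots within about 2 mm of the middle, and the blue roll sits flat on the big roll, about 2.5 mm off centre by my last measurement.

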